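Slide the next blank off the stack and clamp it on the carving board

ROBOT

A 7-joint arm with a two-finger parallel gripper is mounted at the origin on the work surface. World frame = base frame: x ahead of the robot, y to its left, z up, the work surface at z = 0. Lengths are in m, angles in rad, forces in N, time in s.
With the tool pointing down it reaches from about 0.35 to 0.9 m from the base axis. Payload 7.2 kg.
Tool frame: the origin (TCP) lies at the very end of the fingers, on their centre line; the grasp point (between the pads) lies 19 mm behind it; z points along the fingers, x is the direction in which the jaws open and shut, and the axes are right-handed (so a half turn about z gives the same grasp; the last joint's range is limited). The gripper opens to 85 mm and grips with 20 to 120 N. Pads are 22 mm wide; open, the fingers measure 114 mm over their backs; the gripper's body (76 mm by 85 mm) begins 54 mm behind the grasp point. The pads swing forward as they close: fully open they stand 13 mm farther back than shut.
Start: joints at [1.077, 0.411, -0.013, 1.596, 0.006, 1.134, -0.082], TCP at [0.258, -0.569, 0.231] pointing down, gripper open.
Joint ranges: [-2.95, 2.95], [-0.29, 1.99], [-1.47, 1.44], [0.14, 2.54], [-1.03, 4.17], [0.13, 1.85], [-2.86, 2.86]. Speed limits (rad/s): [2.39, 2.39, 3.01, 3.01, 3.14, 3.14, 3.14].

INTERFACE

Orientations are given as a rotation vector (axis times angle).
In Python, from cell import read_state, get_image, job_done gives the robot as it stands.
- The arm moves only by the tool carry_out, never from a script. Its arguments are lists of equal length, an entry for each row: "grip": the opening, from 0 (shut) to 1 (fully open); "offset": the shift along the world's x, y, z in units of 30 mm (1.0 is 30 mm), a list of three; "angular": the turn, a rotation vector about the world's x, y, z in units of 5 degrees (1.0 is 5 degrees), a list of three. In form: {"grip": [grip, ...], "offset": [[dx, dy, dz], ...], "angular": [[rx, ry, rz], ...]}. A call has 1 to 12 rows; each row is the pose to reach, as a shift and turn from the pose commanded when the call began; what a row does not reach only later rows make up. A row lasts 1/12 s, in which the tool goes at most 41.7 mm and 7.16 degrees, less where a joint would pass 70% of its speed; a pose out of reach is approached as far as the arm can. A call with a gripper value outside its range is refused whole. The fingers move at their own pace and stop on an object; "grip_force" is the grip in N (left out, the last holds). Time passes only in rows, so rows that repeat a pose let the fingers close. It gives the time, the measured TCP pose, the force and the opening at its end, in the units of the state.
- read_state(): the state, without advancing time (a new reading comes with each control period).
- get_image(name): name is "scene" or "top"; returns a dict with "img" (420x560x3 uint8, red, green, blue), "vfov" (degrees; the focal length in pixels is half the picture's height over the tangent of half this angle, whatever the lens; pixels are square), "cx", "cy" (the principal point, pixels), "dist_coeffs" ([k1, k2, p1, p2, k3] as OpenCV has them; the pictures are not rectified), "rvec" (rotation vector, rad) and "tvec" (3), from world to camera coordinates, as OpenCV has them. Camera axes: x right, y down, z forward; pixel columns grow to the right and rows downward; lengths in m; the calibration is good to about 2 mm. A picture is of the moment at which its call begins. There is no depth.
- job_done(): hands the job in, once; it reports no verdict.
The state is a dict: "time": time; "qpos": joint angles; "joint_velocities": joint speeds; "joint_torque": joint torques, N m; "tool_pos": TCP position; "tcp_rot": TCP orientation; "force": force on the tool from outside, world axes, zero at the start; "torque": the same for the moment, N m; "width": finger opening in m.
Only numpy, scipy, OpenCV 4.12 (cv2) and the standard library are available. Lean on these libraries where they do the work, as an engineer would, in place of code of your own. Each camera call takes 0.05 s, during which the arm holds its last target.

TASK

Set up the next tile for carving: first put the scrap block that lies on the carving board into the scrap box. Then slide the top blank sideways off the stack onto the board, without lifting it and without shifting the blanks beneath, until it is home against the side stop. Finally turn the black cam wheel clockwise until its engraved white mark faces the brass pointer, so that the blank is clamped squarely against the back stop, and leave the gouge, the mallet and the sharpening stone where they are.

Things in the scene. Friction and masses are not known exactly. Their poses are not given: they have to be found in the camera images.
- board: Carving board fixed to the bench: dark wooden slab, spanning x -130..+85 mm and y -85..+70 in its own frame, 40 high. Origin on its underside, below the centre of the blank's home place; x points to the back stop, y to the side where the stack stands, z up. A clamped blank has its origin at (0, 0, 40) and its axes along the board's. Apart from the two stops and the cam its sides are open.
- back_stop (a point): Middle of the face of the back stop, at (50, -22, 45) in the board's frame: pale wooden strip on the board, 10 mm high, 25 wide, along y from -50 to +5, ending there in a pointed 45-degree lead-in that reaches y +17. The blank's +x edge bears on it.
- side_stop (a point): Middle of the face of the side stop, at (0, -50, 45) in the board's frame: pale wooden strip, 10 mm high, 25 wide, along x from -50 to +50. The blank's -y edge bears on it; it ends the slide.
- wheel_centre (a point): Middle of the black cam wheel, on its upright axis, at (-81.5, 0, 69) in the board's frame. The wheel is a disc 56 mm in diameter, 22 high (z 58 to 80 above the bench), with a grooved rim and a 5 mm bolt head on top; grip it across the rim from above and turn it. Below it, z 40 to 56, turns the cam: a plywood disc of 40 mm diameter, 12 mm off the axis.
- cam (a joint): Turn of the cam wheel in rad, growing clockwise seen from above, range -0.1 to 1.75. It starts slack, 0 to 0.45, and stays where left (friction 0.12 N m). At 1.45 the mark faces the pointer and the blank is clamped: the cam pushes it up to 12 mm to the back stop, drags it slightly to the side stop and presses with some newtons. Before that the blank has 11.5 - 12 sin(joint) mm of play in x.
- cam_mark (a point): Outer end of the engraved white line on the top face of the wheel, 27 mm from the axis, z 80.
- pointer_tip (a point): Tip of the brass pointer fixed on the board, 32 mm from the wheel's axis on the board's -y side, z 48; the pointer and its foot are up to 12 mm above the board's top.
- blank_top: The top blank of the stack: pale square wooden tile 100 by 100 by 14 mm with a pencilled cross and circle, about 85 g. Origin at the centre of its underside, z up, sides along x and y; its x is within 0.25 rad of the board's. It starts 42 mm above the bench, 2 mm higher than the board's top, and slides with friction of about 0.6 when pushed by its edge towards the board's -y.
- blank_2: Second blank of the stack, equal to the top one; underside 28 mm above the bench. The stack stands on the bench at the board's +y side, with a gap of about 5 to 40 mm from the board.
- blank_3: Third blank of the stack, equal; underside 14 mm above the bench.
- blank_4: Lowest blank of the stack, equal; lies on the bench.
- scrap: Scrap block of brown wood, 44 (x) by 24 (y) by 28 mm high, 20 g, lying loose on the board in the blank's home place. Origin at the centre of its underside, z up.
- scrap_box: Open plywood box fixed on the bench to the robot's right, 150 (x) by 120 (y) by 50 mm high outside, walls and floor 6 mm. Origin at the centre of its underside, z up.
- gouge: Bystander: carving gouge lying on the bench, 230 mm long, 29 mm thick. Origin near its middle, on the bench.
- mallet: Bystander: round wooden mallet standing on its head, handle up, 92 mm in diameter, 225 mm high. Origin at the centre of its foot.
- stone: Bystander: grey sharpening stone in a dark wooden holder, 75 (x) by 175 (y) by 30 mm high. Origin at the centre of its underside.
Mind the look-alikes: they are no part of the job. There is more than one size of the scrap; the job needs the smallest.

How it is judged:
By the outcome, as a careful person would: the job done as asked, in the order asked, and still so for the second after the job is handed in, with the robot touching nothing.
It also fails if it takes over 64 s, if anything falls off the work surface, if the arm or the gripper's body presses on something with over 40 N, if the wrist force passes 120 N, or if a joint passes its speed limit or range.

## Working session

There is one attempt and no reset: what is moved stays moved. The work goes in short steps, Python scripts to look and compute and a tool call to move; the robot and the scene stay as the last step left them, time stands still between calls to the robot, and variables do not carry over. Pictures are saved under pics/ and viewed, and the job is handed in when it is done.

Besides the shell and the picture viewer there is one more tool, called after ">>>" as name(argument=value, ...) on one line, values as JSON. carry_out: Moves the arm, as the interface text tells. Its arguments: {"type":"object","properties":{"grip":{"type":"array","items":{"type":"number"}},"offset":{"type":"array","items":{"type":"array","items":{"type":"number"}}},"angular":{"type":"array","items":{"type":"array","items":{"type":"number"}}},"grip_force":{"type":"number"}},"required":["grip","offset","angular"]}

```bash
mkdir -p pics; ls; cat > h.py <<'E'
import numpy as np, cv2, pickle
from cell import read_state, get_image, job_done
def snap(name,fn):
    d=get_image(name); cv2.imwrite('pics/'+fn+'.png',d['img'][:,:,::-1]); pickle.dump(d,open('pics/'+fn+'.pkl','wb')); return d
def load(fn): return pickle.load(open('pics/'+fn+'.pkl','rb'))
def K(d):
    f=d['img'].shape[0]/2/np.tan(np.radians(d['vfov'])/2)
    return np.array([[f,0,d['cx']],[0,f,d['cy']],[0,0,1.]])
def ray(d,uv,z):
    n=cv2.undistortPoints(np.array(uv,float).reshape(-1,1,2),K(d),np.array(d['dist_coeffs'],float))[:,0]
    R=cv2.Rodrigues(np.array(d['rvec'],float))[0];t=np.array(d['tvec'],float).ravel()
    C=-R.T@t; D=np.c_[n,np.ones(len(n))]@R
    return C+D*((np.broadcast_to(z,len(n))-C[2])/D[:,2])[:,None]
def proj(d,P):
    return cv2.projectPoints(np.array(P,float).reshape(-1,3),np.array(d['rvec'],float),np.array(d['tvec'],float),K(d),np.array(d['dist_coeffs'],float))[0][:,0]
def crop(fn,x0,y0,x1,y1,s,out):
    im=cv2.imread('pics/'+fn+'.png')[y0:y1,x0:x1]; cv2.imwrite('pics/'+out+'.png',cv2.resize(im,None,fx=s,fy=s,interpolation=cv2.INTER_CUBIC))
E
python3 - <<'E'
from h import *
for n in('scene','top'):
    d=snap(n,n+'0'); R=cv2.Rodrigues(np.array(d['rvec'],float))[0]; print(n,-R.T@np.array(d['tvec']).ravel(),d['vfov'],d['dist_coeffs'])
print(read_state())
E
```

```text
pics
scene [ 1.06232178 -0.35406318  0.86988491] 50.51305564331776 [-0.08053148  0.          0.          0.          0.        ]
top [0.4816034  0.03752768 1.24101195] 52.226718104203826 [-0.07175401  0.          0.          0.          0.        ]
{'time': 0.1, 'qpos': array([ 1.07679189,  0.4118066 , -0.01273639,  1.59694797,  0.00560241,
        1.13429207, -0.0821971 ]), 'joint_velocities': array([ 0.00281266, -0.00048211,  0.00054914, -0.00102834,  0.00151652,
       -0.00053596,  0.00066152]), 'joint_torque': array([ 4.70520667e-03, -6.01829982e+01,  6.84944764e-01, -3.00089014e+01,
        1.40121812e-02,  6.39409162e-03, -2.16772384e-05]), 'tool_pos': array([ 0.25795654, -0.56880352,  0.23055039]), 'tcp_rot': array([-2.64013353e+00,  1.70146021e+00,  1.94697292e-03]), 'force': array([-0.85440255,  0.62703848,  0.78563729]), 'torque': array([ 0.0247602 , -0.02286402,  0.03844868]), 'width': 0.08549264329466788}
```

View pics/top0.png

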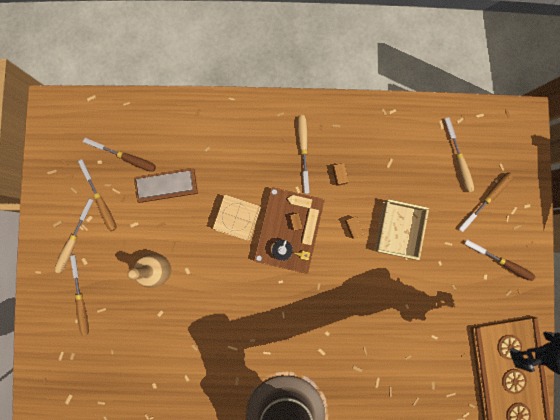

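View pics/scene0.png

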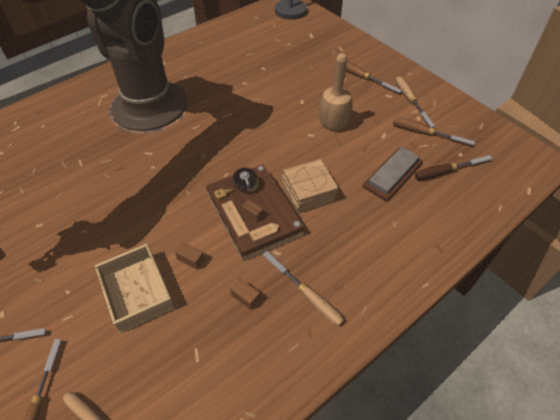

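The top view has +x up and +y to the left. The board is near (290,230), the stack at (236,217), the scrap on the board at (294,221), the wheel at (281,249), the box at (403,229), and loose look-alike blocks at (339,173) and (349,226).

```bash
python3 - <<'E'
from h import *
crop('top0',200,180,330,280,6,'c1'); crop('scene0',200,150,350,260,5,'c2')
E
```

```text
(no output)
```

View pics/c1.png

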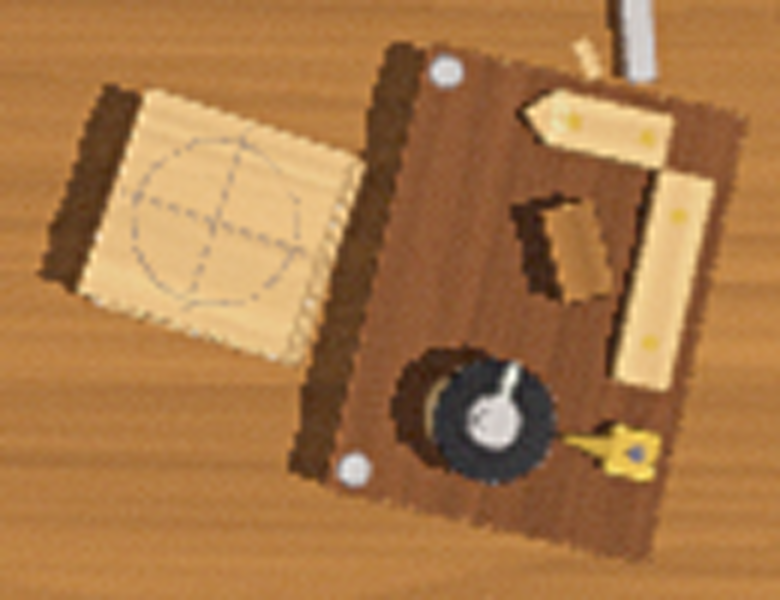

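View pics/c2.png

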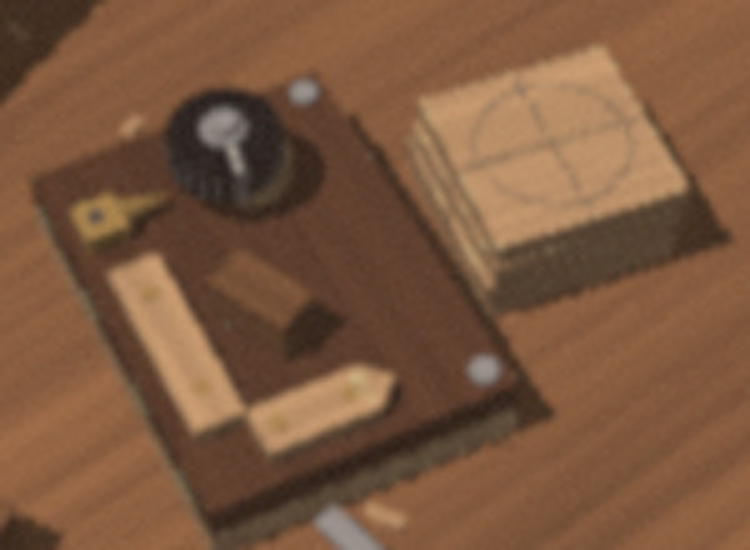

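```bash
cat > fit.py <<'E'
from h import *
from scipy.optimize import least_squares
T=load('top0');S=load('scene0')
def un(p,s,o): return (np.array(p,float)+.5)/s-.5+np.array(o)
top=lambda p:un(p,6,(200,180)); sc=lambda p:un(p,5,(200,150))
def fit(obs,x0):
    # obs: (cam,pix,[x,y,z] mm local)
    def res(v,full=False):
        c,s=np.cos(v[2]),np.sin(v[2]); r=[]
        for cam,px,l in obs:
            P=[v[0]+(c*l[0]-s*l[1])/1e3,v[1]+(s*l[0]+c*l[1])/1e3,l[2]/1e3]
            r.append(proj(cam,P)[0]-px)
        return np.array(r) if full else np.ravel(r)
    o=least_squares(res,x0,loss='soft_l1'); return o.x,res(o.x,True)
if __name__=='__main__':
    B=[(T,top(p),l) for p,l in [((425,45),(85,70,40)),((748,118),(85,-85,40)),((645,562),(-130,-85,40)),((330,480),(-130,70,40)),((655,168),(50,-50,50)),((715,178),(50,-75,50)),((670,390),(-50,-75,50)),((612,380),(-50,-50,50)),((672,115),(75,-50,50)),((668,167),(50,-50,50)),((493,422),(-81.5,0,80)),((525,108),(62,17,50))]]
    B+=[(S,sc(p),l) for p,l in [((35,183),(-130,-85,40)),((212,520),(85,-85,40)),((522,392),(85,70,40)),((228,148),(-81.5,0,80)),((107,272),(-50,-75,50)),((160,250),(-50,-50,50)),((192,435),(50,-75,50))]]
    v,r=fit(B,[.5,0,0]); print('board',v); print(r.round(1).tolist())
    h=50;z=56
    A=[(T,top(p),l) for p,l in [((148,90),(h,h,z)),((362,158),(h,-h,z)),((80,290),(-h,h,z)),((217,222),(0,0,z))]]
    A2=[(S,sc(p),l) for p,l in [((418,97),(-h,-h,z)),((603,47),(-h,h,z)),((688,187),(h,h,z)),((497,250),(h,-h,z)),((548,146),(0,0,z))]]
    for q in (A,A2,A+A2):
        w,r=fit(q,[.5,.1,0]); print('blank',w); print(r.round(1).tolist())
    c,s=np.cos(v[2]),np.sin(v[2]); d=w[:2]-v[:2]; print('blank in board',[c*d[0]+s*d[1],-s*d[0]+c*d[1],w[2]-v[2]])
    print('wheel',v[:2]+np.array([[c,-s],[s,c]])@[-.0815,0])
    # scrap
    p=ray(T,[top(x) for x in [(540,205),(583,197),(612,292),(568,303)]],.068); print('scrap',p, p.mean(0),np.linalg.norm(np.diff(p,axis=0),axis=1))
    p=ray(S,[sc(x) for x in [(208,275),(240,250),(312,297),(280,330)]],.068); print('scrapS',p, p.mean(0),np.linalg.norm(np.diff(p,axis=0),axis=1))
    b=ray(T,[(386,199),(429,205),(419,260),(375,252)],.05); print('box',b,b.mean(0))
E
python3 fit.py; python3 - <<'E'
from h import *
crop('top0',325,150,450,275,5,'c3')
E
```

```text
board [ 0.55198281  0.00197198 -0.2151072 ]
[[0.6, -1.3], [0.2, -0.9], [0.2, -0.3], [-1.3, 0.6], [1.1, -0.4], [-0.2, -0.0], [-0.7, -0.4], [0.2, -0.8], [0.3, -0.2], [-1.0, -0.2], [0.1, -0.8], [0.4, -0.1], [-0.9, -1.5], [-1.0, -1.2], [-0.4, -1.8], [-0.6, -3.7], [0.4, 0.0], [-0.3, 0.6], [0.5, -0.5]]
blank [ 0.55901882  0.14763942 -0.31316069]
[[0.7, -0.4], [-1.0, -0.2], [-0.0, 0.2], [0.2, 0.3]]
blank [ 0.56061252  0.14811506 -0.30952764]
[[-0.3, 0.5], [-0.2, -0.2], [0.2, 0.4], [-0.3, -0.3], [0.6, -0.5]]
blank [ 0.55993604  0.14803571 -0.31038576]
[[0.5, -0.7], [-1.2, -0.6], [-0.1, -0.0], [0.0, 0.0], [-0.5, 0.3], [-0.3, -0.3], [-0.0, 0.3], [-0.6, -0.4], [0.4, -0.6]]
blank in board [np.float64(-0.023407673261139128), np.float64(0.14439511092868834), np.float64(-0.09527856546529412)]
wheel [0.47236109 0.01936834]
scrap [[ 5.69457123e-01 -5.16171825e-04  6.80000000e-02]
 [ 5.73462926e-01 -2.01647179e-02  6.80000000e-02]
 [ 5.30149846e-01 -3.40051975e-02  6.80000000e-02]
 [ 5.24798831e-01 -1.39560799e-02  6.80000000e-02]] [ 0.54946718 -0.01716054  0.068     ] [0.02005273 0.04547067 0.02075092]
scrapS [[ 0.52952542 -0.0328491   0.068     ]
 [ 0.52702533 -0.01290699  0.068     ]
 [ 0.56913242 -0.00365202  0.068     ]
 [ 0.57477829 -0.02601916  0.068     ]] [ 0.55011537 -0.01885682  0.068     ] [0.02009821 0.04311219 0.0230687 ]
box [[ 0.6170659  -0.27229873  0.05      ]
 [ 0.60233116 -0.39571344  0.05      ]
 [ 0.44696649 -0.36602387  0.05      ]
 [ 0.46781981 -0.24114232  0.05      ]] [ 0.53354584 -0.31879459  0.05      ]
```

View pics/c3.png

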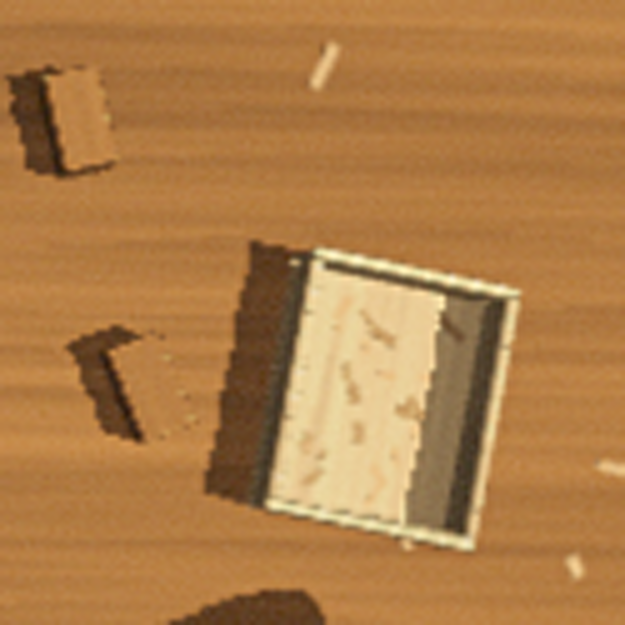

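```bash
python3 - <<'E'
from fit import *
a=22;b=12;z=68
A=[(T,top(p),l) for p,l in [((540,205),(a,b,z)),((583,197),(a,-b,z)),((612,292),(-a,-b,z)),((568,303),(-a,b,z))]]
A2=[(S,sc(p),l) for p,l in [((208,275),(-a,-b,z)),((240,250),(-a,b,z)),((312,297),(a,b,z)),((280,330),(a,-b,z))]]
for q in(A,A2,A+A2):
    v,r=fit(q,[.55,-.02,.25]);print(v,np.degrees(v[2]),r.round(1).tolist())
# other blocks' size
t3=lambda p:un(p,5,(325,150))
p=ray(T,[t3(x) for x in [(48,75),(98,68),(115,160),(65,172)]],.03);print(np.linalg.norm(np.diff(p,axis=0),axis=1))
E
```

```text
[ 0.54937633 -0.01719701  0.28260478] 16.192061137670816 [[-0.4, 0.8], [0.9, -0.1], [0.3, -0.5], [-0.8, -0.1]]
[ 0.5501861  -0.01888997  0.19369318] 11.097801620739517 [[-0.4, 0.8], [0.4, -0.5], [0.4, -0.1], [-0.3, -0.1]]
[ 0.54974113 -0.01827035  0.22441763] 12.858182934736076 [[0.4, 0.3], [1.8, -0.1], [0.3, -0.3], [-0.9, -0.3], [-0.3, 0.8], [0.1, -0.7], [0.5, -0.6], [0.1, -0.5]]
[0.02919876 0.05407696 0.02968102]
```

>>> carry_out(grip=[0.7,0.7,0.7,0.7,0.7,0.7,0.7,0.7,0.7,0.7,0.7,0.7], offset=[[0.7,1.3,0],[1.4,2.6,0],[2.1,3.9,0],[2.8,5.2,0],[3.4,6.5,0],[4.1,7.8,0],[4.8,9.1,0],[5.5,10.4,0],[6.2,11.7,0],[6.9,13.0,0],[7.6,14.3,0],[8.3,15.6,0]], angular=[[0,0,0],[0,0,0],[0,0,0],[0,0,-0.3],[0,0,-0.6],[0,0,-0.9],[0,0,-1.2],[0,0,-1.5],[0,0,-1.8],[0,0,-1.8],[0,0,-1.8],[0,0,-1.8]], grip_force=30)

```text
time: 1.1
tool_pos: [0.4932, -0.1258, 0.2313]
tcp_rot: [2.499, -1.904, -0.0]
force: [1.4, 0.6, 0.4]
width: 0.0598
```

>>> carry_out(grip=[0.7,0.7,0.7,0.7,0.7,0.7,0.7,0.7], offset=[[0.7,1.3,0],[1.43,2.75,-0.5],[1.43,2.75,-1.5],[1.43,2.75,-2.6],[1.43,2.75,-3.4],[1.43,2.75,-3.4],[1.43,2.75,-3.4],[1.43,2.75,-3.4]], angular=[[0,0,0],[0,0,-0.2],[0,0,-0.2],[0,0,-0.2],[0,0,-0.2],[0,0,-0.2],[0,0,-0.2],[0,0,-0.2]])

```text
time: 1.77
tool_pos: [0.5365, -0.0454, 0.1306]
tcp_rot: [-2.481, 1.926, -0.002]
force: [-0.2, -0.5, 1.1]
width: 0.0598
```

```bash
python3 - <<'E'
from h import *
s=read_state();print(s['tool_pos'],s['qpos'],s['width'])
snap('scene','s1');crop('s1',170,100,350,260,4,'s1c')
E
```

```text
[ 0.53649957 -0.04544735  0.13055242] [ 0.23123245  0.39641966 -0.2989783   1.90035255  0.15011899  0.86500113
 -1.46340927] 0.05978428023187763
```

View pics/s1c.png

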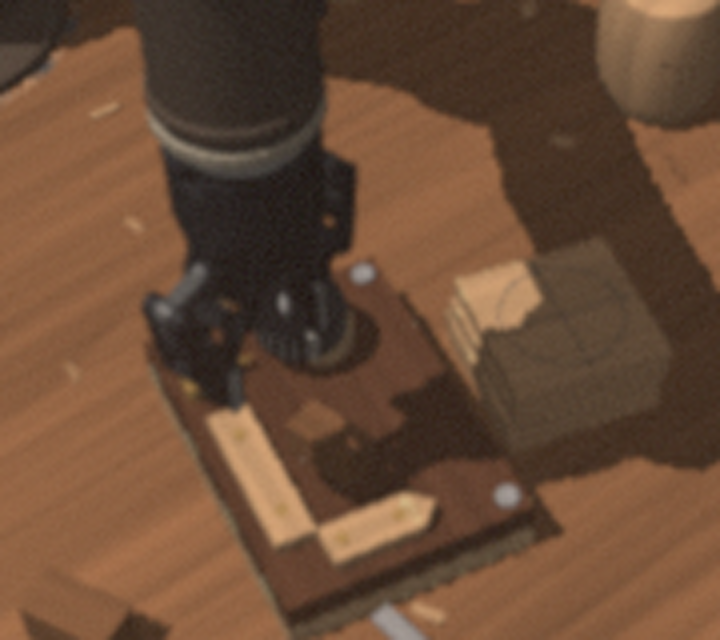

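The gripper stands 30 mm short of the block (which is at crop (318,420)), because the baseline is the pose actually reached. I'll correct for that, then descend and grip.

>>> carry_out(grip=[0.7,0.7,0.7,0.7,0.7,0.7,0.7,0.7,0.2,0.2,0.2,0.2], offset=[[0.44,0.9,0],[0.44,0.9,0],[0.44,0.9,-0.4],[0.44,0.9,-0.9],[0.44,0.9,-1.5],[0.44,0.9,-2.1],[0.44,0.9,-2.6],[0.44,0.9,-2.6],[0.44,0.9,-2.6],[0.44,0.9,-2.6],[0.44,0.9,-2.6],[0.44,0.9,-2.6]], angular=[[0,0,0],[0,0,0],[0,0,0],[0,0,0],[0,0,0],[0,0,0],[0,0,0],[0,0,0],[0,0,0],[0,0,0],[0,0,0],[0,0,0]])

```text
time: 2.82
tool_pos: [0.55, -0.0184, 0.0527]
tcp_rot: [-2.481, 1.925, -0.003]
force: [-0.4, 0.1, 4.2]
width: 0.0236
```

>>> carry_out(grip=[0.2,0.2,0.2,0.2], offset=[[0,0,0],[0,0,0],[0,0,0.8],[0,0,1.6]], angular=[[0,0,0],[0,0,0],[0,0,0],[0,0,0]])

```text
time: 3.15
tool_pos: [0.5479, -0.0182, 0.0992]
tcp_rot: [2.481, -1.924, -0.003]
force: [-1.0, 0.2, -0.5]
width: 0.0235
```

```bash
python3 - <<'E'
from h import *
s=read_state();print(s['tool_pos'],s['qpos'],s['width'])
snap('scene','s2');crop('s2',170,100,350,260,4,'s2c')
E
```

```text
[ 0.54793366 -0.01822594  0.09923552] [ 0.17444826  0.45526705 -0.29555574  1.89887487  0.17643734  0.81503952
 -1.53381088] 0.02352325545952001
```

View pics/s2c.png

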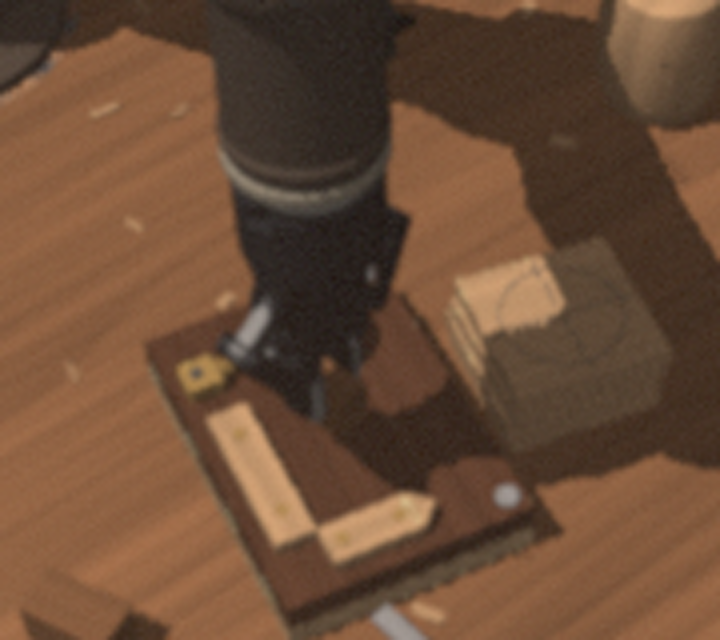

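>>> carry_out(grip=[0.2,0.2,0.2,0.2,0.2,0.2,0.2,0.2,0.2,0.2,0.2,0.2], offset=[[0,0,0.7],[0,-0.4,1.2],[0,-1.4,1.5],[0,-2.5,1.5],[-0.1,-3.6,1.5],[-0.2,-4.7,1.5],[-0.3,-5.8,1.5],[-0.4,-6.9,1.5],[-0.5,-8.0,1.5],[-0.5,-9.0,1.5],[-0.5,-10.0,1.5],[-0.5,-10.0,1.2]], angular=[[0,0,0],[0,0,0],[0,0,0],[0,0,0],[0,0,0],[0,0,0],[0,0,0],[0,0,0],[0,0,0],[0,0,0],[0,0,0],[0,0,0]])

```text
time: 4.2
tool_pos: [0.533, -0.3268, 0.137]
tcp_rot: [2.472, -1.934, 0.009]
force: [-0.8, -0.2, 0.1]
width: 0.0231
```

>>> carry_out(grip=[0.2,0.2,0.2,0.2,0.2,0.55,0.55,0.55,0.55,0.55,0.55,0.55], offset=[[0,0.2,-0.8],[0,0.2,-1.8],[0,0.2,-2.8],[0,0.2,-3.3],[0,0.2,-3.3],[0,0.2,-3.3],[0,0.2,-3.3],[0,0.2,-3.3],[0,0.2,-3.0],[0,0.2,-2.0],[0,0.2,-0.8],[0,0.2,0]], angular=[[0,0,0],[0,0,0],[0,0,0],[0,0,0],[0,0,0],[0,0,0],[0,0,0],[0,0,0],[0,0,0],[0,0,0],[0,0,0],[0,0,0]])

```text
time: 5.2
tool_pos: [0.5351, -0.3127, 0.1399]
tcp_rot: [-2.482, 1.925, -0.006]
force: [0.8, -0.5, 1.3]
width: 0.047
```

```bash
python3 - <<'E'
from h import *
s=read_state();print(s['tool_pos'],s['qpos'],s['width'])
snap('scene','s3');crop('s3',60,200,240,340,4,'s3c')
snap('top','t3');crop('t3',200,180,330,280,6,'t3c')
E
```

```text
[ 0.53508318 -0.31269403  0.13985869] [ 0.61161596  0.49956478 -0.22215772  1.69790416  0.12997262  0.95444672
 -0.97859409] 0.04700215551146711
```

View pics/s3c.png

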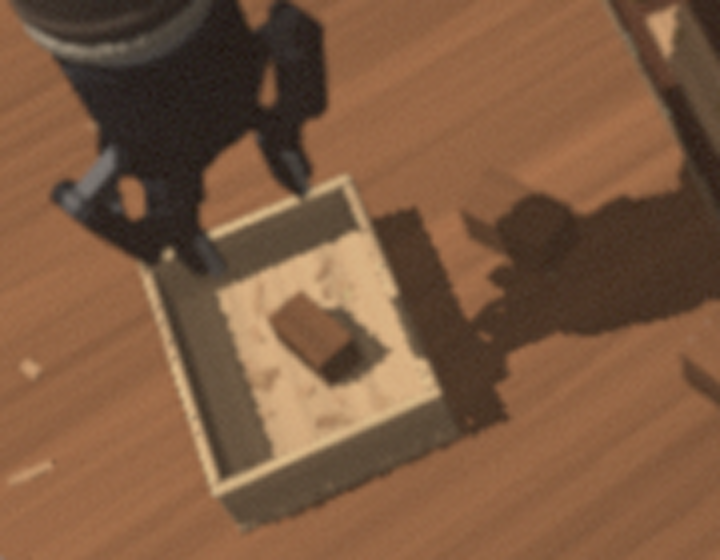

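View pics/t3c.png

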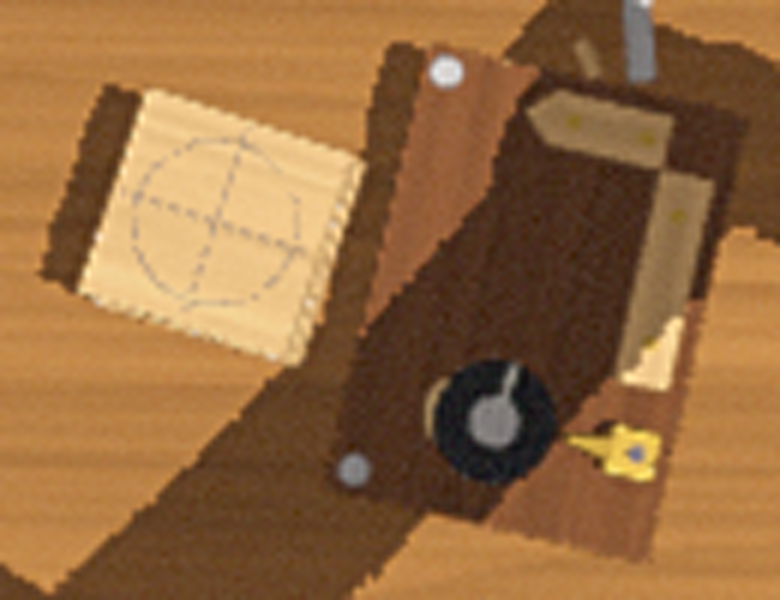

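Scrap is in the box (block at about (138,283) in the scene frame), the board is clear, and the wheel is unmoved. Next I go behind the stack's +y edge.

```bash
python3 - <<'E'
from h import *
print(ray(load('top0'),[(153,270),(304,191)],0.06), ray(load('scene0'),[(338,112)],.06))
E
```

```text
[[ 0.40876357  0.37231073  0.06      ]
 [ 0.63410655 -0.03993489  0.06      ]] [[0.43082464 0.36559028 0.06      ]]
```

>>> carry_out(grip=[0.3,0.3,0.3,0.3,0.3,0.3,0.3,0.3,0.3,0.3,0.3,0.3], offset=[[0.1,1.2,0.2],[0.2,2.4,0.3],[0.3,3.6,0.4],[0.4,4.8,0.4],[0.5,6.0,0.4],[0.6,7.2,0.4],[0.7,8.4,0.4],[0.8,9.6,0.4],[0.9,10.8,0.4],[1.0,12.0,0.4],[1.1,13.2,0.4],[1.2,14.4,0.4]], angular=[[0,0,0.9],[0,0,1.8],[0,0,2.8],[0,0,3.8],[0,0,4.8],[0,0,5.8],[0,0,6.8],[0,0,7.8],[0,0,8.8],[0,0,9.8],[0,0,10.7],[0,0,11.6]])

```text
time: 6.3
tool_pos: [0.57, 0.1213, 0.1482]
tcp_rot: [3.105, -0.475, 0.002]
force: [0.2, 0.3, -0.5]
width: 0.0253
```

>>> carry_out(grip=[0.3,0.3,0.3,0.3,0.3,0.3,0.3,0.3], offset=[[0.2,1.2,0],[0.4,2.4,0],[0.47,3.4,-0.3],[0.47,3.4,-0.9],[0.47,3.4,-1.6],[0.47,3.4,-2.2],[0.47,3.4,-2.2],[0.47,3.4,-2.2]], angular=[[0,0,0],[0,0,0],[0,0,-0.1],[0,0,-0.1],[0,0,-0.1],[0,0,-0.1],[0,0,-0.1],[0,0,-0.1]])

```text
time: 6.97
tool_pos: [0.5836, 0.2214, 0.0813]
tcp_rot: [3.102, -0.494, -0.002]
force: [0.8, 0.3, 0.7]
width: 0.0255
```

```bash
python3 - <<'E'
from h import *
s=read_state();print(s['tool_pos'],s['tcp_rot'],s['width'])
snap('scene','s4');crop('s4',220,100,370,220,5,'s4c')
snap('top','t4');crop('t4',180,170,310,270,6,'t4c')
E
```

```text
[0.58361583 0.2214477  0.08126018] [ 3.10160593e+00 -4.94050207e-01 -1.64905241e-03] 0.025488867433003076
```

View pics/s4c.png

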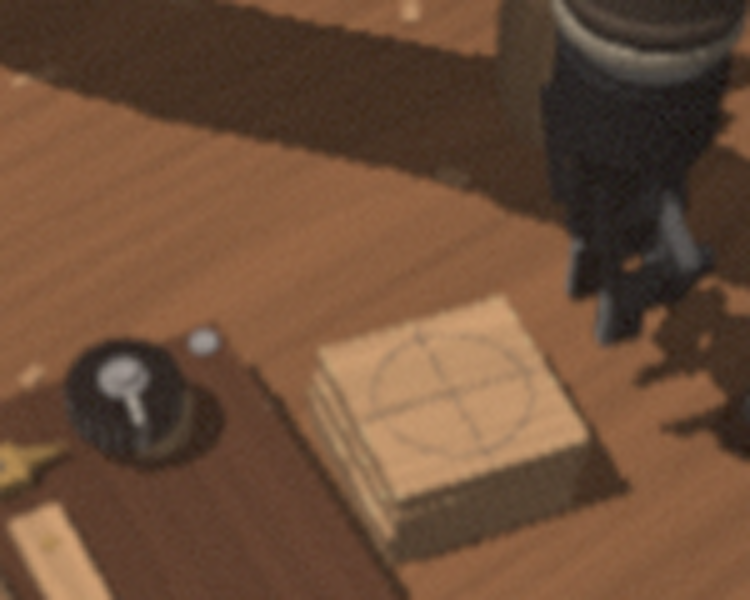

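View pics/t4c.png

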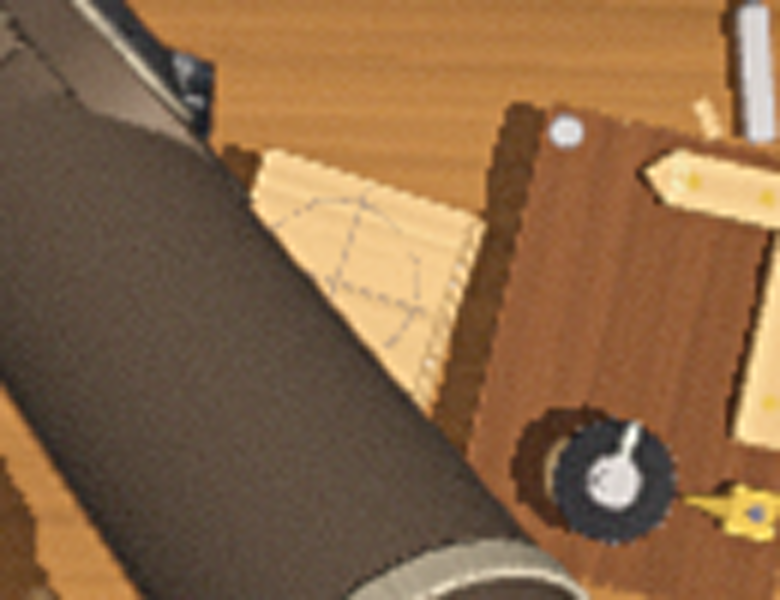

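>>> carry_out(grip=[0.3,0.3,0.3,0.3,0.3,0.3,0.3,0.3,0.3], offset=[[0,0,-0.6],[0,0,-1.0],[0,0,-1.2],[0,0,-1.2],[-0.05,-0.15,-1.2],[-0.1,-0.3,-1.2],[-0.15,-0.45,-1.2],[-0.2,-0.6,-1.2],[-0.2,-0.6,-1.2]], angular=[[0,0,0],[0,0,0],[0,0,0],[0,0,0],[0,0,0],[0,0,0],[0,0,0],[0,0,0],[0,0,0]])

```text
time: 7.82
tool_pos: [0.5782, 0.2022, 0.0457]
tcp_rot: [3.101, -0.496, 0.001]
force: [-0.4, -0.1, -0.3]
width: 0.0257
```

```bash
python3 - <<'E'
from h import *
s=read_state();print(s['tool_pos'],s['tcp_rot'],s['force'])
snap('scene','s5');crop('s5',220,100,370,220,5,'s5c')
E
```

```text
[0.57817548 0.20217871 0.045721  ] [ 3.10148286e+00 -4.96317751e-01  9.40550362e-04] [-0.42000312 -0.05170313 -0.29582557]
```

View pics/s5c.png

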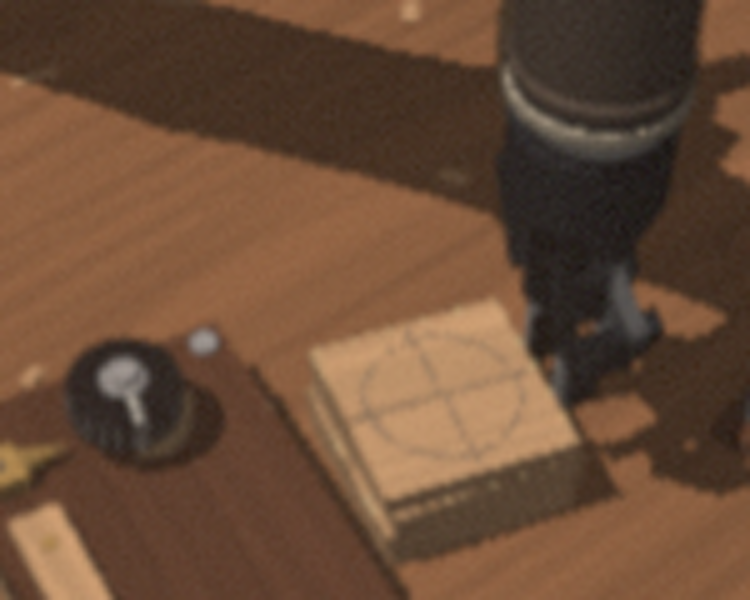

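```bash
cat > bl.py <<'E'
from fit import *
def blank(d,pts,s,o,z=56,keys=None,bp=(.55198,.00197,-.2151)):
    h=50;k={'mm':(-h,-h,z),'mp':(-h,h,z),'pp':(h,h,z),'pm':(h,-h,z),'c':(0,0,z)}
    w,r=fit([(d,un(p,s,o),k[n]) for n,p in pts.items()],[.55,.1,-.25])
    c,s_=np.cos(bp[2]),np.sin(bp[2]);e=w[:2]-np.array(bp[:2])
    loc=np.array([c*e[0]+s_*e[1],-s_*e[0]+c*e[1],w[2]-bp[2]])
    print('world',w.round(4),'board-loc',loc.round(4),r.round(1).tolist())
    return w
if __name__=='__main__':
    w=blank(load('s4'),dict(mm=(319,350),mp=(506,296),pp=(588,438),pm=(398,499),c=(452,394)),5,(220,100))
    w=blank(load('s5'),dict(mm=(311,352),mp=(498,301),pp=(580,442),pm=(388,503),c=(443,397)),5,(220,100))
    t=np.array([.5782,.2022])-w[:2];n=np.array([-np.sin(w[2]),np.cos(w[2])]);print(t@n,t@[n[1],-n[0]])
E
python3 bl.py
```

```text
world [ 0.5611  0.1488 -0.3114] board-loc [-0.0224  0.1454 -0.0963] [[-0.1, -0.1], [-0.4, 0.0], [0.6, 0.3], [-0.2, -0.1], [0.1, -0.1]]
world [ 0.5602  0.144  -0.318 ] board-loc [-0.0222  0.1406 -0.1029] [[-0.1, 0.0], [-0.2, -0.2], [0.4, 0.4], [-0.2, -0.2], [0.2, 0.0]]
0.06085814187625844 -0.0011293343227289246
```

```bash
cat > plan.py <<'E'
import numpy as np
bp=np.array([.55198,.00197,-.2151])
def T(w,lat=0.,off=.061):
    x,y,a=w[0]/1e3,w[1]/1e3,np.radians(w[2]);
    l=np.array([x+np.cos(a)*lat-np.sin(a)*off,y+np.sin(a)*lat+np.cos(a)*off]);c,s=np.cos(bp[2]),np.sin(bp[2])
    return np.array([bp[0]+c*l[0]-s*l[1],bp[1]+s*l[0]+c*l[1],w[2]+np.degrees(bp[2])])
def plan(cur,ws,lat=0.):
    for w in ws:
        t=T(w,lat); d=t-cur; print(w,(d[:2]/.03).round(2),round(d[2]/5,2))
if __name__=='__main__':
    plan(np.array([.5782,.2022,-18.2]),[(-22.5,140,-5.9),(-21.5,132,-5.2),(-20,125,-4.5),(-18,117,-3.8),(-16,108,-3.2),(-14,99,-2.6),(-12,90,-2),(-10,81,-1.3),(-8,72,-.7)],-.001)
E
python3 plan.py
```

```text
(-22.5, 140, -5.9) [-0.01 -0.01] -0.0
(-21.5, 132, -5.2) [-0.05 -0.27] 0.14
(-20, 125, -4.5) [-0.08 -0.51] 0.28
(-18, 117, -3.8) [-0.1  -0.77] 0.42
(-16, 108, -3.2) [-0.11 -1.08] 0.54
(-14, 99, -2.6) [-0.13 -1.38] 0.66
(-12, 90, -2) [-0.15 -1.68] 0.78
(-10, 81, -1.3) [-0.18 -1.98] 0.92
(-8, 72, -0.7) [-0.2  -2.28] 1.04
```

>>> carry_out(grip=[0.3,0.3,0.3,0.3,0.3,0.3,0.3,0.3], offset=[[-0.02,-0.13,0],[-0.05,-0.27,0],[-0.08,-0.51,0],[-0.1,-0.77,0],[-0.11,-1.08,0],[-0.13,-1.38,0],[-0.15,-1.68,0],[-0.15,-1.68,0]], angular=[[0,0,0.07],[0,0,0.14],[0,0,0.28],[0,0,0.42],[0,0,0.54],[0,0,0.66],[0,0,0.78],[0,0,0.78]])

```text
time: 8.53
tool_pos: [0.5736, 0.1498, 0.045]
tcp_rot: [3.115, -0.391, -0.001]
force: [0.0, -0.3, 0.1]
width: 0.0256
```

```bash
python3 - <<'E'
from h import *
s=read_state();print(s['tool_pos'],s['tcp_rot'],s['force'],np.degrees(2*np.arctan2(s['tcp_rot'][1],s['tcp_rot'][0])))
snap('scene','s6');crop('s6',200,120,350,240,5,'s6c')
snap('top','t6');crop('t6',200,180,330,280,6,'t6c')
E
```

```text
[0.57361244 0.14980187 0.04497978] [ 3.11494705e+00 -3.91468202e-01 -5.63916284e-04] [ 0.03044663 -0.31864251  0.07207846] -14.326085381681725
```

View pics/s6c.png

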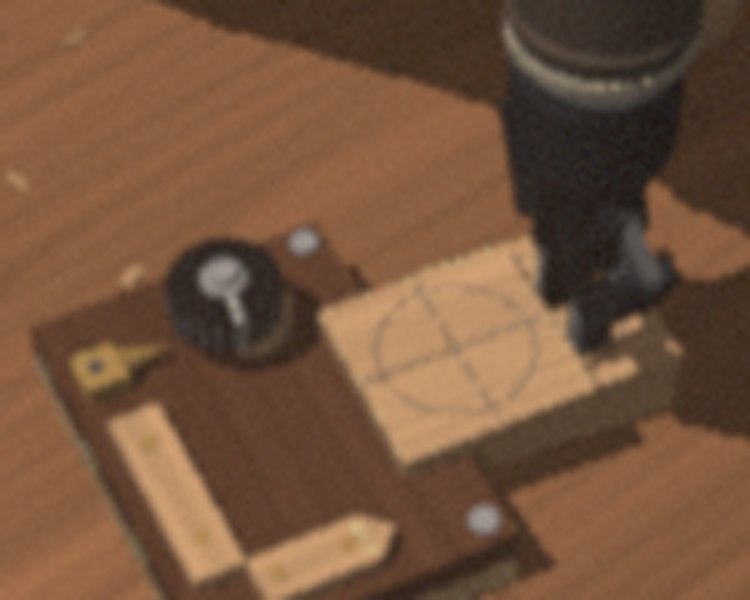

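View pics/t6c.png

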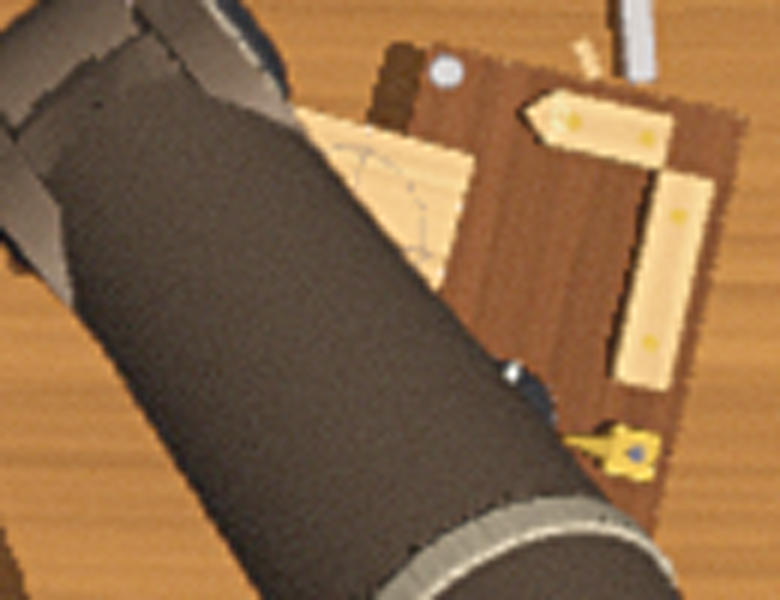

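```bash
cat >p2.py <<'E'
from bl import *; from plan import plan
w=blank(load('s6'),dict(mm=(319,312),pm=(404,468),pp=(597,388),c=(456,348),mp=(532,237)),5,(200,120),z=55)
t=np.array([.5736,.1498])-w[:2];n=np.array([-np.sin(w[2]),np.cos(w[2])]);print(t@n,t@[n[1],-n[0]])
blank(load('t6'),dict(pm=(475,155)),6,(200,180),z=55)
print(ray(load('t6'),[un((475,155),6,(200,180))],.055))
plan(np.array([.5736,.1498,-14.33]),[(-12,90,-2),(-10,81,-1.3),(-8,72,-.7),(-5.5,62,0),(-4,55,0),(-4,48,0),(-4,40,0),(-4,30,0),(-4,20,0),(-4,10,0),(-4,5,0),(-4,2,0)],-.002)
E
python3 p2.py
```

```text
world [ 0.5583  0.0913 -0.2565] board-loc [-0.0129  0.0886 -0.0414] [[0.0, -0.7], [0.2, -1.4], [0.5, 0.5], [0.3, 0.2], [-5.2, 1.7]]
0.060514814759617216 -9.835552356785439e-06
world [ 0.5571  0.0903 -0.2499] board-loc [-0.0139  0.0874 -0.0348] [[-0.0, 0.0]]
[[0.59315178 0.02952033 0.055     ]]
(-12, 90, -2) [-0.03  0.08] 0.0
(-10, 81, -1.3) [-0.06 -0.23] 0.14
(-8, 72, -0.7) [-0.08 -0.53] 0.26
(-5.5, 62, 0) [-0.09 -0.87] 0.4
(-4, 55, 0) [-0.09 -1.11] 0.4
(-4, 48, 0) [-0.14 -1.34] 0.4
(-4, 40, 0) [-0.2 -1.6] 0.4
(-4, 30, 0) [-0.27 -1.92] 0.4
(-4, 20, 0) [-0.34 -2.25] 0.4
(-4, 10, 0) [-0.41 -2.57] 0.4
(-4, 5, 0) [-0.45 -2.74] 0.4
(-4, 2, 0) [-0.47 -2.83] 0.4
```

The blank follows the pusher (board-local about x -13, y 88, yaw -2°). The lower blanks still show in place.

>>> carry_out(grip=[0.3,0.3,0.3,0.3,0.3,0.3,0.3], offset=[[-0.01,-0.1,0],[-0.03,-0.23,0],[-0.04,-0.38,0],[-0.05,-0.53,0],[-0.05,-0.7,0],[-0.05,-0.87,0],[-0.05,-0.87,0]], angular=[[0,0,0.07],[0,0,0.14],[0,0,0.2],[0,0,0.26],[0,0,0.33],[0,0,0.4],[0,0,0.4]])

```text
time: 9.22
tool_pos: [0.5722, 0.1254, 0.0452]
tcp_rot: [3.123, -0.335, -0.0]
force: [0.1, -0.2, 0.5]
width: 0.0255
```

```bash
python3 - <<'E'
from h import *
s=read_state();print(s['tool_pos'],s['tcp_rot'],s['force'],np.degrees(2*np.arctan2(s['tcp_rot'][1],s['tcp_rot'][0])))
snap('scene','s7');crop('s7',200,120,350,240,5,'s7c')
snap('top','t7');crop('t7',200,180,330,280,6,'t7c')
E
```

```text
[0.57216045 0.12544564 0.0451575 ] [ 3.12259761e+00 -3.35357780e-01 -1.48715791e-04] [ 0.09239055 -0.15671333  0.45257215] -12.259804456311773
```

View pics/s7c.png

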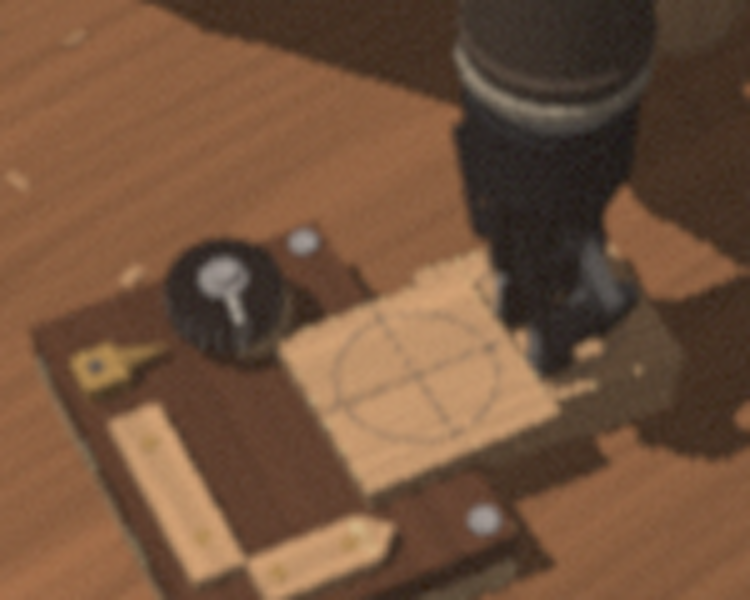

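View pics/t7c.png

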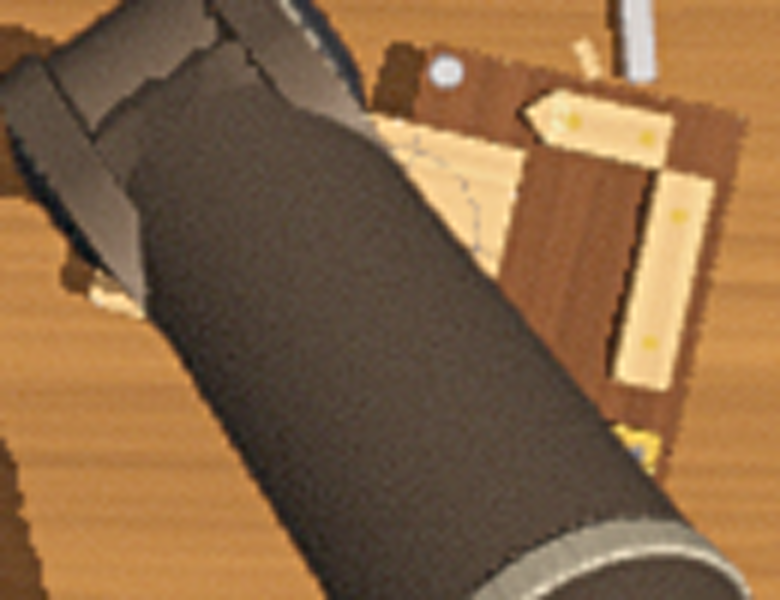

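```bash
cat >p3.py <<'E'
from bl import *; from plan import plan
w=blank(load('s7'),dict(mm=(279,350),pm=(370,498),pp=(560,408),c=(415,376)),5,(200,120),z=55)
t=np.array([.57216,.12545])-w[:2];n=np.array([-np.sin(w[2]),np.cos(w[2])]);print(t@n,t@[n[1],-n[0]])
# board rel check in same pictures: back stop corner etc.
print('pm top',ray(load('t7'),[un((526,150),6,(200,180))],.055), 'backstop face end top',ray(load('t7'),[un((668,167),6,(200,180)),un((548,140),6,(200,180))],.05))
plan(np.array([.57216,.12545,-12.26]),[(-7,62,0),(-6,55,0),(-5,48,0),(-4,40,0),(-4,30,0),(-4,20,0),(-4,10,0),(-4,5,0),(-4,2,0)],-.00)
E
python3 p3.py
```

```text
world [ 0.5594  0.0643 -0.1685] board-loc [-0.006   0.0624  0.0466] [[-1.5, -0.7], [0.6, -0.4], [0.3, 0.5], [-0.0, 0.5]]
0.06245778807352409 0.0022924314890267945
pm top [[0.59588366 0.00592098 0.055     ]] backstop face end top [[ 0.58955748 -0.06048726  0.05      ]
 [ 0.60121849 -0.0043905   0.05      ]]
(-7, 62, 0) [-0.03 -0.06] -0.01
(-6, 55, 0) [-0.04 -0.3 ] -0.01
(-5, 48, 0) [-0.06 -0.53] -0.01
(-4, 40, 0) [-0.08 -0.8 ] -0.01
(-4, 30, 0) [-0.16 -1.12] -0.01
(-4, 20, 0) [-0.23 -1.45] -0.01
(-4, 10, 0) [-0.3  -1.78] -0.01
(-4, 5, 0) [-0.33 -1.94] -0.01
(-4, 2, 0) [-0.35 -2.04] -0.01
```

```bash
cat >ov.py <<'E'
from bl import *
import sys
bp=np.array([.55198,.00197,-.2151])
def overlay(fn,w,s,o,size,out,z=54):
    d=load(fn); im=cv2.imread(f'pics/{fn}.png')[o[1]:o[1]+size[1],o[0]:o[0]+size[0]]; im=cv2.resize(im,None,fx=s,fy=s,interpolation=cv2.INTER_CUBIC)
    c,q=np.cos(bp[2]),np.sin(bp[2]);a=np.radians(w[2])
    def loc(x,y,z): return [bp[0]+c*x/1e3-q*y/1e3,bp[1]+q*x/1e3+c*y/1e3,z/1e3]
    def poly(P,col):
        p=(proj(d,P)-np.array(o)+.5)*s-.5; cv2.polylines(im,[np.round(p).astype(int)],True,col,1)
    B=[(w[0]+np.cos(a)*x-np.sin(a)*y,w[1]+np.sin(a)*x+np.cos(a)*y) for x,y in((50,50),(50,-50),(-50,-50),(-50,50))]
    poly([loc(x,y,z) for x,y in B],(255,0,0))
    poly([loc(x,y,40) for x,y in((85,70),(85,-85),(-130,-85),(-130,70))],(0,255,0))
    poly([loc(x,y,50) for x,y in((50,-50),(50,-75),(-50,-75),(-50,-50))],(0,255,255))
    poly([loc(x,y,50) for x,y in((50,-50),(50,5),(62,17),(75,5),(75,-50))],(0,255,255))
    poly([loc(-81.5+28*np.cos(t),28*np.sin(t),80) for t in np.linspace(0,6.28,40)],(0,0,255))
    cv2.imwrite(f'pics/{out}.png',im)
if __name__=='__main__':
    overlay('s7',(-6.5,62,0),5,(200,120),(150,120),'s7o',55)
E
python3 ov.py
```

```text
(no output)
```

View pics/s7o.png

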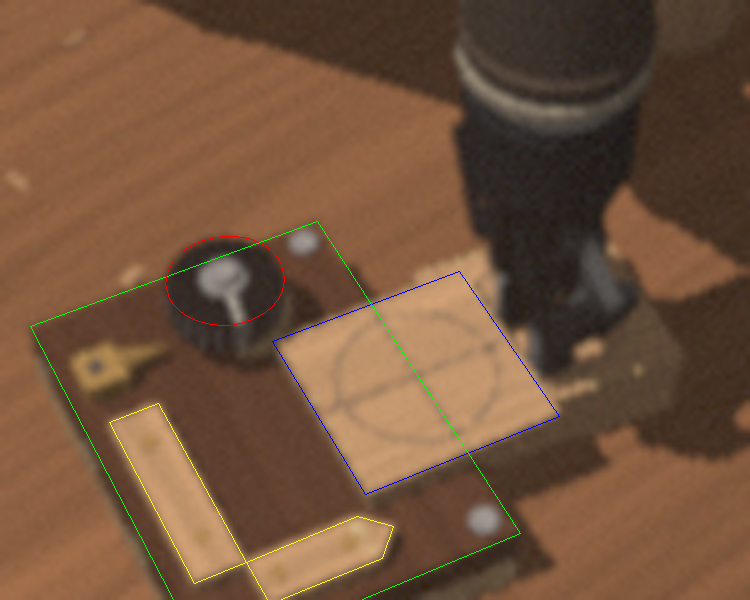

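Overlay fits: the blank is square to the board and clear of the cam. I continue home.

>>> carry_out(grip=[0.3,0.3,0.3,0.3,0.3,0.3,0.3,0.3,0.3,0.3,0.3], offset=[[-0.02,-0.15,0],[-0.04,-0.3,0],[-0.06,-0.53,0],[-0.09,-0.8,0],[-0.12,-0.96,0],[-0.16,-1.12,0],[-0.23,-1.45,0],[-0.3,-1.75,0],[-0.32,-1.85,0],[-0.33,-1.9,0],[-0.33,-1.9,0]], angular=[[0,0,0],[0,0,0],[0,0,0],[0,0,0],[0,0,0],[0,0,0],[0,0,0],[0,0,0],[0,0,0],[0,0,0],[0,0,0]])

```text
time: 10.23
tool_pos: [0.5621, 0.0695, 0.0453]
tcp_rot: [3.123, -0.335, -0.0]
force: [-0.8, 0.4, 0.0]
width: 0.0259
```

```bash
python3 - <<'E'
from h import *
s=read_state();print(s['tool_pos'],s['force'],np.degrees(2*np.arctan2(s['tcp_rot'][1],s['tcp_rot'][0])))
snap('scene','s8')
from ov import overlay
overlay('s8',(-4.5,5,0),5,(200,120),(150,120),'s8o',54)
E
```

```text
[0.56206819 0.06954845 0.04531155] [-0.79951697  0.43186229  0.03746679] -12.249665741052532
```

View pics/s8o.png

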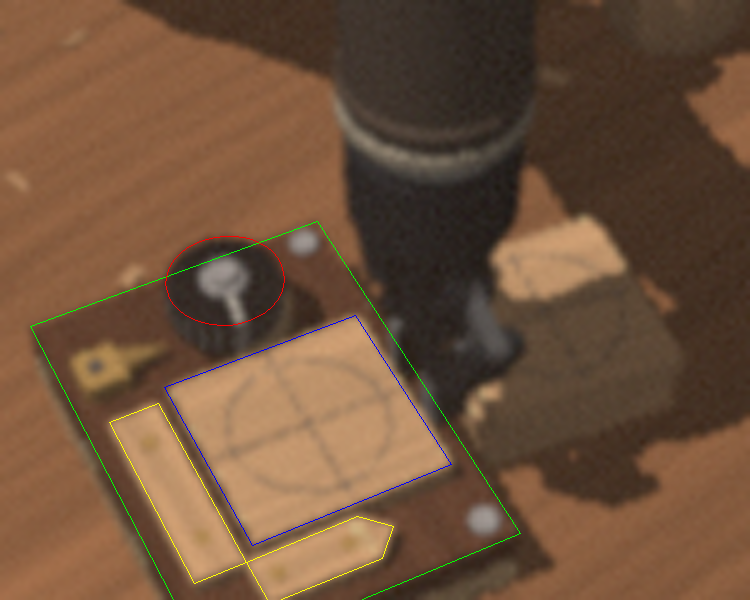

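>>> carry_out(grip=[0.3,0.3,0.3,0.3,0.3,0.3], offset=[[-0.01,-0.05,0],[-0.02,-0.09,0],[-0.03,-0.13,0],[-0.04,-0.16,0],[-0.04,-0.18,0],[-0.04,-0.18,0]], angular=[[0,0,0],[0,0,0],[0,0,0],[0,0,0],[0,0,0],[0,0,0]])

```text
time: 10.78
tool_pos: [0.561, 0.0648, 0.0453]
tcp_rot: [3.124, -0.334, 0.0]
force: [0.7, -0.0, -0.6]
width: 0.0257
```

>>> carry_out(grip=[0.3,0.3], offset=[[-0.01,-0.04,0],[-0.01,-0.04,0]], angular=[[0,0,0],[0,0,0]])

```text
time: 10.95
tool_pos: [0.5606, 0.0635, 0.0453]
tcp_rot: [3.124, -0.334, -0.0]
force: [1.0, -0.2, -0.3]
width: 0.0256
```

>>> carry_out(grip=[0.3,0.3], offset=[[-0.01,-0.03,0],[-0.01,-0.05,0]], angular=[[0,0,0],[0,0,0]])

```text
time: 11.12
tool_pos: [0.5603, 0.0622, 0.0453]
tcp_rot: [-3.124, 0.334, 0.0]
force: [0.7, 2.7, 0.8]
width: 0.0254
```

>>> carry_out(grip=[0.3,0.3], offset=[[-0.01,-0.03,0],[-0.01,-0.04,0]], angular=[[0,0,0],[0,0,0]])

```text
time: 11.28
tool_pos: [0.56, 0.0621, 0.0454]
tcp_rot: [-3.122, 0.332, -0.0]
force: [-0.4, 6.2, 0.7]
width: 0.0259
```

>>> carry_out(grip=[0.3,0.3], offset=[[-0.01,-0.03,0],[-0.01,-0.05,0]], angular=[[0,0,0],[0,0,0]])

```text
time: 11.45
tool_pos: [0.5599, 0.0621, 0.0456]
tcp_rot: [-3.121, 0.331, -0.001]
force: [-0.1, 10.1, -0.6]
width: 0.0258
```

```bash
python3 - <<'E'
from h import *
s=read_state();print(s['tool_pos'],s['force'],np.degrees(2*np.arctan2(s['tcp_rot'][1],s['tcp_rot'][0])))
snap('scene','s9')
from ov import overlay
overlay('s9',(-4.5,0,0),5,(200,120),(150,120),'s9o',54)
E
```

```text
[0.55994704 0.06205574 0.04558825] [-0.13398458 10.09180844 -0.62464811] 347.893438603863
```

View pics/s9o.png

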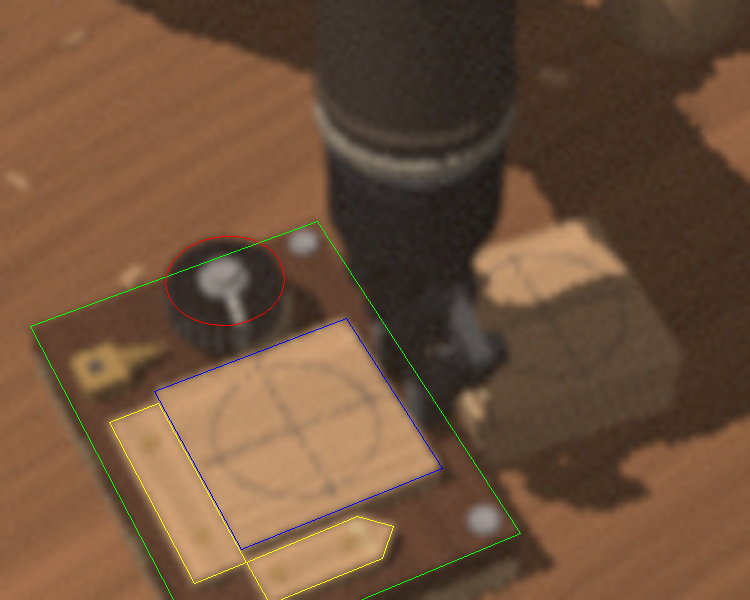

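The blank is home against the side stop (10 N reaction, overlay matches at y=0). Now I back off, rise, and go over the wheel.

>>> carry_out(grip=[0.3,0.3,0.3,0.6,1.0,1.0,1.0,1.0,1.0,1.0,1.0,1.0], offset=[[0.05,0.25,0],[0.11,0.5,0.1],[0.11,0.5,1.0],[0.11,0.5,2.0],[0,0.2,3.0],[-0.5,0,3.0],[-1.0,-0.4,3.0],[-1.6,-0.8,3.0],[-2.2,-1.2,3.0],[-2.9,-1.42,3.0],[-2.9,-1.42,3.0],[-2.9,-1.42,3.0]], angular=[[0,0,0],[0,0,0],[0,0,0],[0,0,1.0],[0,0,2.2],[0,0,3.4],[0,0,4.6],[0,0,5.8],[0,0,7.0],[0,0,8.4],[0,0,8.4],[0,0,8.4]])

```text
time: 12.5
tool_pos: [0.4723, 0.0159, 0.1356]
tcp_rot: [3.036, 0.804, -0.0]
force: [1.4, 0.5, 0.3]
width: 0.0854
```

```bash
python3 - <<'E'
from h import *
s=read_state();print(s['tool_pos'],s['force'],s['qpos'],s['width'],np.degrees(2*np.arctan2(s['tcp_rot'][1],s['tcp_rot'][0])))
snap('scene','s10')
snap('top','t10')
from ov import overlay
overlay('s10',(-4.5,0,0),5,(200,120),(150,120),'s10o',54)
crop('t10',180,180,320,280,5,'t10c')
E
```

```text
[0.47234195 0.0158969  0.13558284] [1.38882139 0.50305799 0.30937458] [ 0.52900965  0.38312265 -0.80921546  2.02117756  0.35970912  0.88208526
  0.0404484 ] 0.08541118669950928 29.66338383358482
```

View pics/s10o.png

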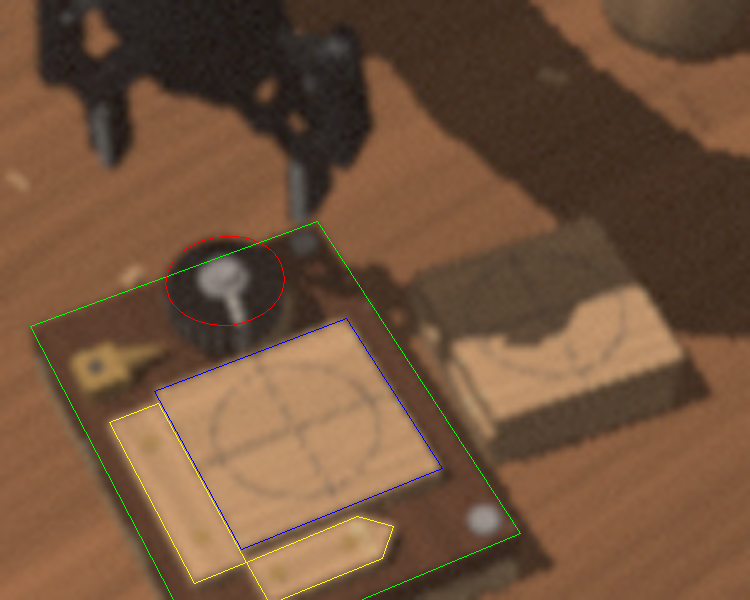

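View pics/t10c.png

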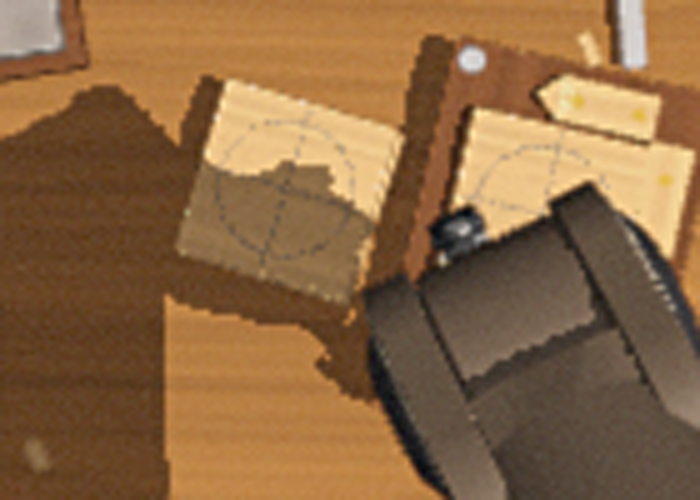

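>>> carry_out(grip=[1.0,1.0,1.0,1.0,1.0,1.0,1.0,1.0], offset=[[0,0.12,0],[0,0.12,-0.5],[0,0.12,-1.0],[0,0.12,-1.5],[0,0.12,-2.0],[0,0.12,-2.4],[0,0.12,-2.58],[0,0.12,-2.58]], angular=[[0,0,0],[0,0,0],[0,0,0],[0,0,0],[0,0,0],[0,0,0],[0,0,0],[0,0,0]])

```text
time: 13.27
tool_pos: [0.4724, 0.021, 0.0568]
tcp_rot: [-3.035, -0.808, 0.003]
force: [-0.4, -0.3, 0.2]
width: 0.0852
```

```bash
python3 - <<'E'
from h import *
s=read_state();print(s['tool_pos'],s['force'],s['qpos'])
snap('scene','s11'); crop('s11',180,100,320,220,5,'s11c')
E
```

```text
[0.47235302 0.02102702 0.05683006] [-0.44094168 -0.31716396  0.23530673] [ 0.42984532  0.50430501 -0.71904107  2.08422374  0.49684825  0.72899357
 -0.0883146 ]
```

View pics/s11c.png

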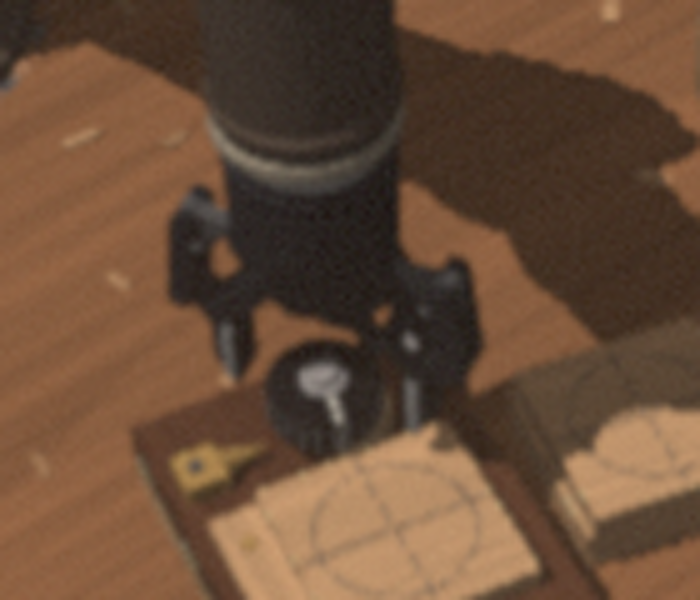

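Fingers straddle the wheel (bolt at crop (323,382)) and clear of the blank. Closing.

>>> carry_out(grip=[0.8,0.7,0.6,0.5,0.5,0.5], offset=[[0,0,0],[0,0,0],[0,0,0],[0,0,0],[0,0,0],[0,0,0]], angular=[[0,0,0],[0,0,0],[0,0,0],[0,0,0],[0,0,0],[0,0,0]], grip_force=30)

```text
time: 13.82
tool_pos: [0.4706, 0.0188, 0.0584]
tcp_rot: [3.034, 0.806, -0.007]
force: [-8.8, -4.4, 11.0]
width: 0.0546
```

```bash
python3 - <<'E'
from h import *
s=read_state();print(s['tool_pos'],s['force'],s['torque'],s['width'])
snap('scene','s12'); crop('s12',180,100,320,220,5,'s12c')
E
```

```text
[0.47056615 0.0187975  0.05837011] [-8.79196679 -4.42663205 11.00934868] [-0.82016856  1.89259204  0.01635704] 0.05462007556499292
```

View pics/s12c.png

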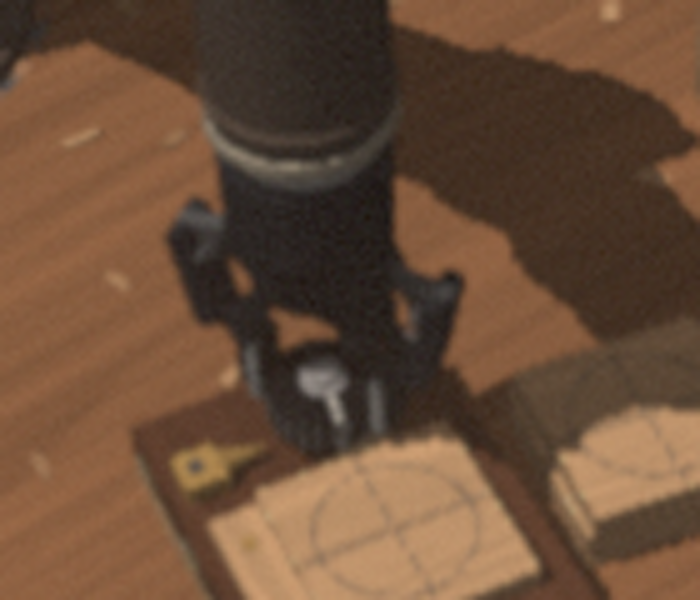

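>>> carry_out(grip=[0.5,0.5,0.5,0.5,0.5,0.5,0.5,0.5,0.5], offset=[[-0.06,-0.05,0.03],[-0.06,-0.05,0.04],[-0.06,-0.05,0.04],[-0.06,-0.05,0.04],[-0.06,-0.05,0.04],[-0.06,-0.05,0.04],[-0.06,-0.05,0.04],[-0.06,-0.05,0.04],[-0.06,-0.05,0.04]], angular=[[0,0,0],[0,0,-0.8],[0,0,-1.6],[0,0,-2.4],[0,0,-3.2],[0,0,-4.0],[0,0,-4.8],[0,0,-5.4],[0,0,-5.4]])

```text
time: 14.62
tool_pos: [0.4703, 0.0188, 0.0587]
tcp_rot: [-3.141, -0.073, 0.001]
force: [0.3, 0.8, -12.3]
width: 0.0548
```

```bash
python3 - <<'E'
from h import *
s=read_state();print(s['tool_pos'],s['force'],s['torque'],s['width'],s['qpos'],np.degrees(2*np.arctan2(s['tcp_rot'][1],s['tcp_rot'][0])))
snap('scene','s13'); crop('s13',180,100,320,220,5,'s13c')
E
```

```text
[0.47032219 0.01877586 0.05870646] [  0.28452291   0.77490161 -12.30019906] [ 0.01034491 -0.07580721 -0.17196771] 0.054794505571020544 [ 0.3490643   0.46617967 -0.60650674  2.09378931  0.40920288  0.69877756
 -0.48028897] -357.3498942498522
```

View pics/s13c.png

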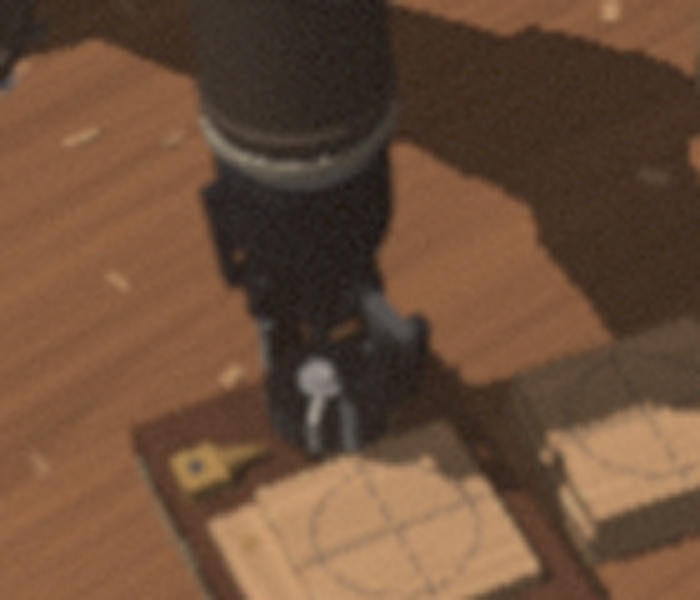

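>>> carry_out(grip=[0.5,0.5,0.5,0.5,0.5,0.5,0.5,0.5,0.5,0.5,0.5,0.5], offset=[[0,0,-0.02],[0,0,-0.02],[0,0,-0.02],[0,0,-0.02],[0,0,-0.02],[0,0,-0.02],[0,0,-0.02],[0,0,-0.02],[0,0,-0.02],[0,0,-0.02],[0,0,-0.02],[0,0,-0.02]], angular=[[0,0,-0.8],[0,0,-1.7],[0,0,-2.6],[0,0,-3.5],[0,0,-4.4],[0,0,-5.3],[0,0,-6.2],[0,0,-7.1],[0,0,-8.0],[0,0,-9.0],[0,0,-10.0],[0,0,-10.0]])

```text
time: 15.67
tool_pos: [0.4702, 0.0188, 0.0586]
tcp_rot: [2.877, -1.26, -0.001]
force: [-3.6, -0.4, -2.3]
width: 0.0548
```

```bash
python3 - <<'E'
from h import *
s=read_state();print(s['tool_pos'],s['force'],s['torque'],s['width'],s['qpos'],np.degrees(2*np.arctan2(s['tcp_rot'][1],s['tcp_rot'][0])))
snap('scene','s14'); crop('s14',180,100,320,220,5,'s14c')
E
```

```text
[0.47017697 0.01882451 0.05859513] [-3.63640869 -0.37894059 -2.28634193] [-0.03564486  0.75835145 -0.13277475] 0.05478492969349954 [ 0.1774625   0.42478267 -0.39148295  2.10455636  0.26018469  0.65885342
 -1.21563018] -47.30773105507831
```

View pics/s14c.png

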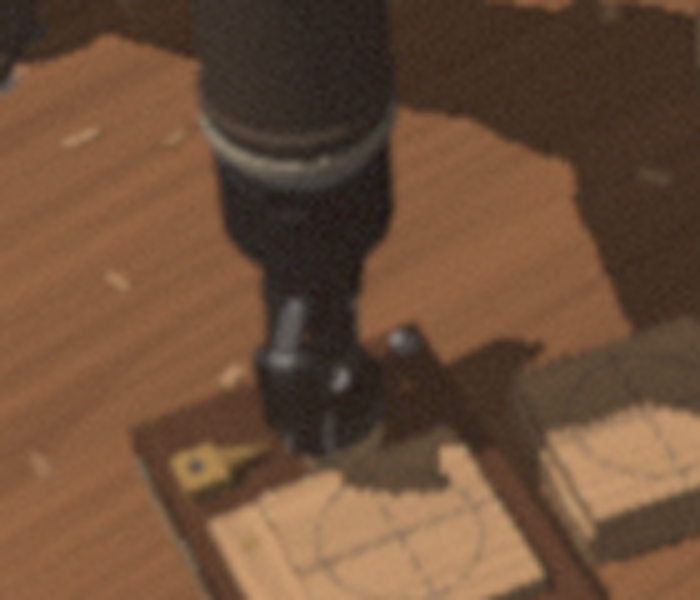

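```bash
python3 - <<'E'
from fit import *
crop('top0',268,235,300,265,20,'wm'); crop('scene0',225,160,265,200,15,'wm2')
E
```

```text
(no output)
```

View pics/wm.png

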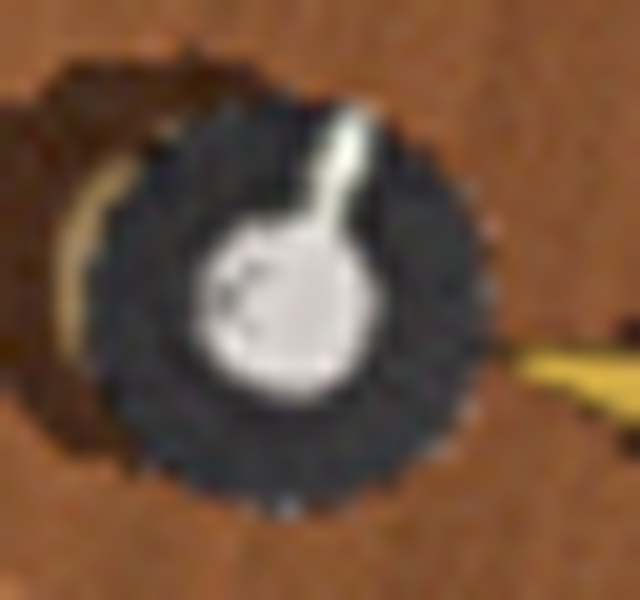

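View pics/wm2.png

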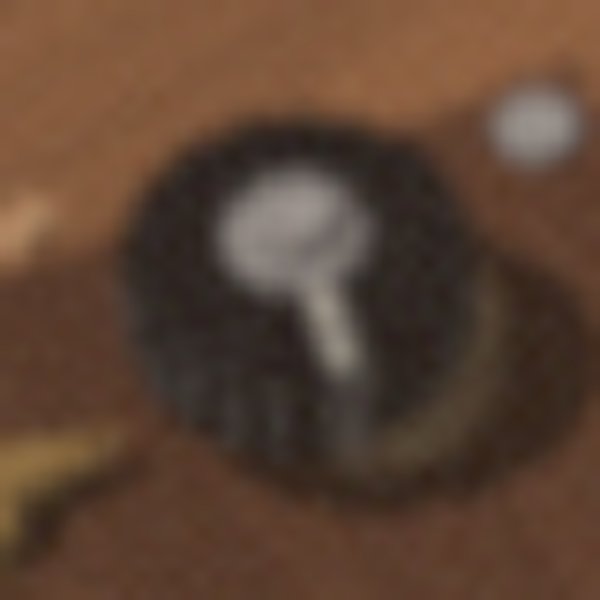

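```bash
python3 - <<'E'
from fit import *
u=lambda p:un(p,20,(268,235))
c,m=ray(T,[u((289,303)),u((360,105))],.08); d=m-c
a=np.degrees(np.arctan2(d[1],d[0])); print(c,a,a+12.32, 'joint',-( -90+83.08 -0)+0, 'start joint deg', (-6.92)-(a+12.32))
m1,=ray(T,[u((328,205))],.08); d=m-m1; a=np.degrees(np.arctan2(d[1],d[0])); print(a+12.32)
p=ray(T,[u((515,362))],.048)[0]; d=p-c; print('ptr',np.degrees(np.arctan2(d[1],d[0]))+12.32,np.linalg.norm(d[:2]))
E
```

```text
[0.4708464  0.01903148 0.08      ] -18.875071739036873 -6.5550717390368725 joint 6.920000000000002 start joint deg -0.36492826096312747
-4.572946448370665
ptr -91.68343659951796 0.03300778435832116
```

>>> carry_out(grip=[0.5,0.5,0.5,0.5,0.5], offset=[[0,0,0],[0,0,0],[0,0,0],[0,0,0],[0,0,0]], angular=[[0,0,-0.4],[0,0,-0.8],[0,0,-1.2],[0,0,-1.25],[0,0,-1.25]])

```text
time: 16.13
tool_pos: [0.4701, 0.0189, 0.0586]
tcp_rot: [2.808, -1.407, -0.002]
force: [-4.9, -1.1, 1.7]
width: 0.0546
```

```bash
python3 - <<'E'
from h import *
s=read_state();print(s['tool_pos'],s['force'],s['torque'],s['width'],np.degrees(2*np.arctan2(s['tcp_rot'][1],s['tcp_rot'][0])))
E
```

```text
[0.47010337 0.01888596 0.05856023] [-4.87619414 -1.08971747  1.6904905 ] [0.02019039 1.26960434 0.20127008] 0.05463429707236005 -53.22788102757549
```

Turned 82.9°. Opening, rising and looking.

>>> carry_out(grip=[0.75,1.0,1.0,1.0,1.0,1.0,1.0,1.0,1.0,1.0,1.0,1.0], offset=[[0,0,0],[0,0,0],[0,0,0],[0,0,0.1],[0,0,0.6],[0,0,1.4],[0,0,2.4],[0,-1.0,3.0],[0,-2.2,3.0],[0,-3.4,3.0],[0,-4.6,3.0],[0,-5.8,3.0]], angular=[[0,0,0],[0,0,0],[0,0,0],[0,0,0],[0,0,0],[0,0,0],[0,0,0],[0,0,0],[0,0,0],[0,0,0],[0,0,0],[0,0,0]])

```text
time: 17.13
tool_pos: [0.4713, -0.1569, 0.1494]
tcp_rot: [-2.806, 1.411, -0.003]
force: [1.1, -0.5, -0.3]
width: 0.0856
```

```bash
python3 - <<'E'
from h import *
snap('scene','s15');snap('top','t15')
from ov import overlay
overlay('s15',(0,0,0),5,(200,120),(150,120),'s15o',54)
overlay('t15',(0,0,0),6,(200,180),(130,100),'t15o',54)
crop('t15',268,235,300,265,20,'wm3')
E
```

```text
(no output)
```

View pics/s15o.png

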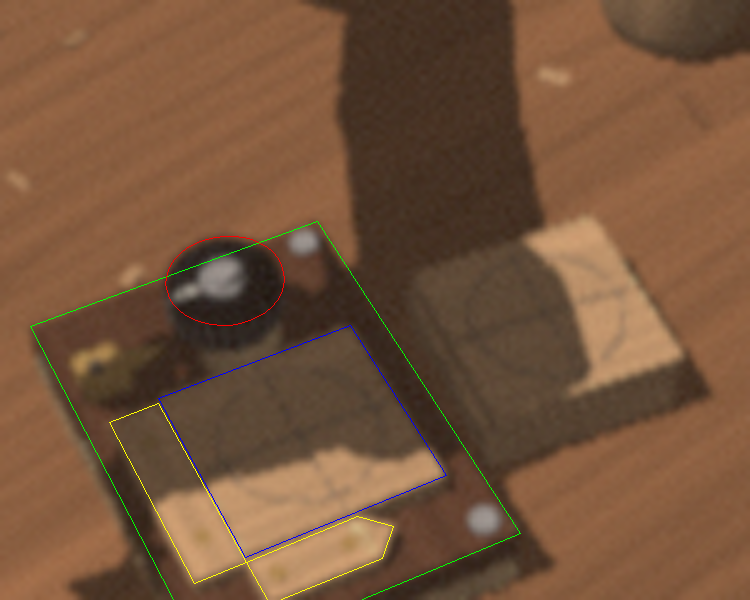

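View pics/t15o.png

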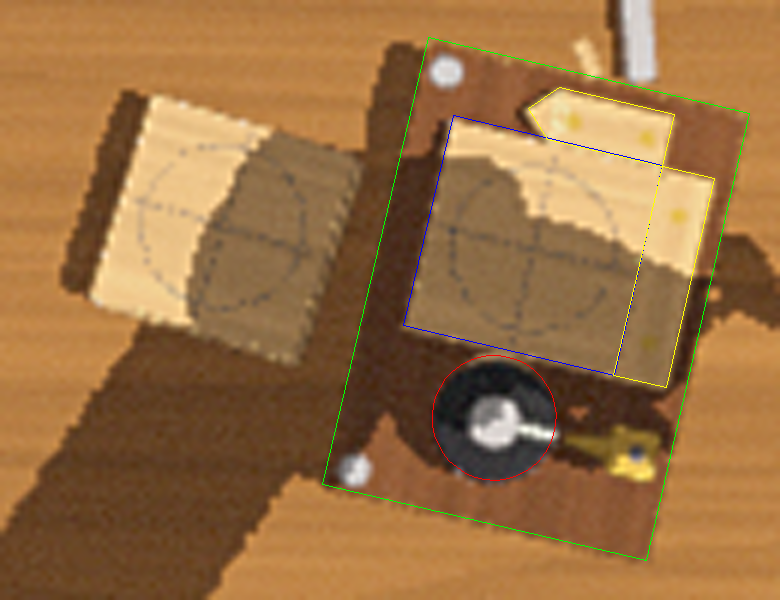

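View pics/wm3.png

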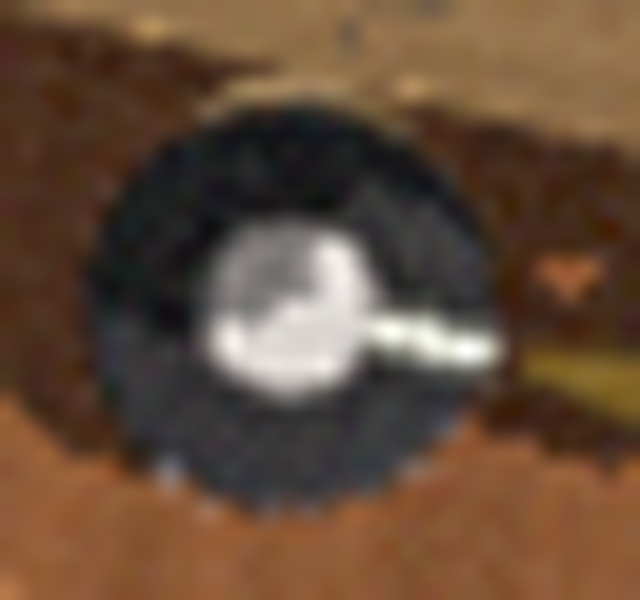

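```bash
python3 - <<'E'
from fit import *
T=load('t15');u=lambda p:un(p,20,(268,235))
c,m,m1=ray(T,[u((290,303)),u((494,350)),u((375,325))],.08)
for d in(m-c,m-m1):print(np.degrees(np.arctan2(d[1],d[0]))+12.32)
E
```

```text
-89.73886715941899
-88.63497791749717
```

>>> carry_out(grip=[1.0,1.0,1.0,1.0,1.0,1.0,1.0,1.0], offset=[[-0.5,-1.0,0.5],[-1.0,-2.0,1.0],[-1.0,-3.0,1.5],[-1.0,-4.2,2.0],[-1.0,-5.4,2.0],[-1.0,-6.5,2.0],[-1.0,-7.5,2.0],[-1.0,-7.5,2.0]], angular=[[0,0,0],[0,0,0],[0,0,0],[0,0,0],[0,0,0],[0,0,0],[0,0,0],[0,0,0]])

```text
time: 17.9
tool_pos: [0.4394, -0.3867, 0.2086]
tcp_rot: [2.799, -1.421, 0.003]
force: [-2.2, -0.5, -0.1]
width: 0.0851
```

```bash
python3 - <<'E'
from h import *
snap('scene','s16');snap('top','t16')
crop('s16',190,140,350,260,5,'s16c')
crop('t16',200,180,330,280,6,'t16c')
E
```

```text
(no output)
```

View pics/s16c.png

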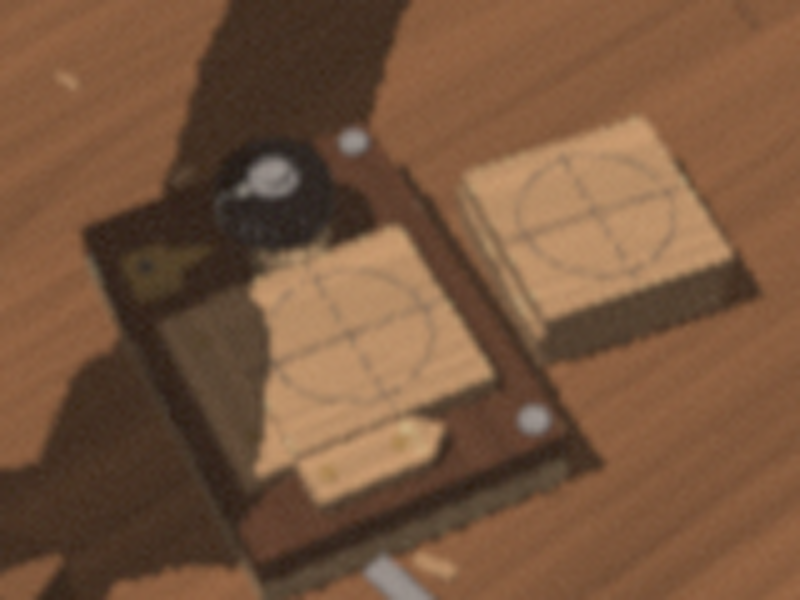

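View pics/t16c.png

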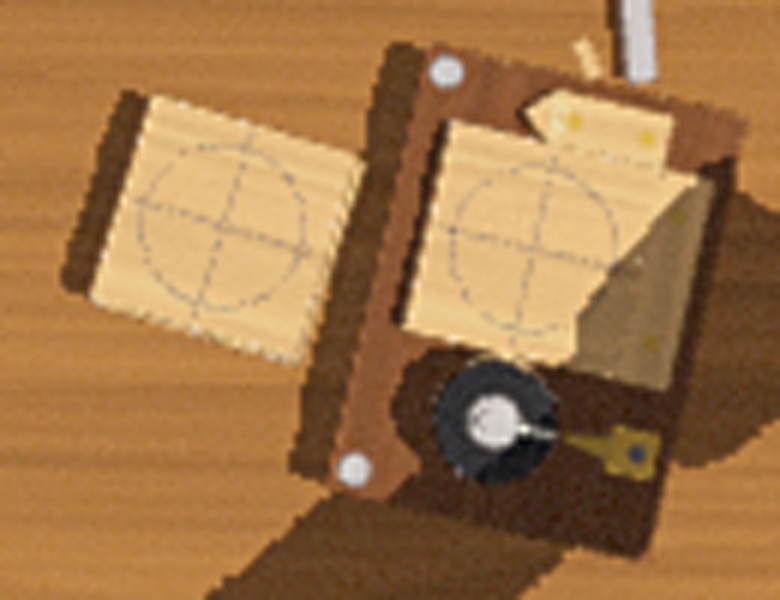

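View pics/s16.png

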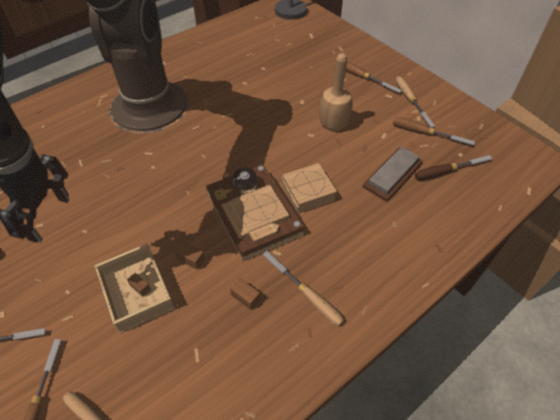

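```bash
python3 -c "
from h import *
print(job_done())"
```

```text
the job is handed in; nothing more can be done
None
```

The tile is set up and the job is handed in, at about 18 s of the 64 s allowed.

- **Scrap:** I gripped the smallest block off the board and put it in the scrap box. The last scene picture shows it lying there.
- **Blank:** I pushed the top blank by its edge onto the board, squaring it on the way, until the side stop pushed back with about 10 N. In the last pictures it lies square against both stops with no visible gap. The lower stack looked unchanged before and after, but I checked that by eye, not by measurement.
- **Cam:** The gripper turned the wheel clockwise 82.9°. The mark then measured -89.7° in the board's frame, or -88.6° by a cruder second reading; -90° is straight at the pointer. The measured pointer-tip direction was -91.7°, so these checks agree only to 2–3°.
- **Bystanders:** In the last scene picture the gouge, mallet and stone lie where they were, and the arm is clear of everything.

No check failed. Halfway through the slide, a corner fit gave the blank a yaw of +2.7°. An overlay on the picture showed it square, so I put that reading down to a badly picked corner.

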